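# Lock the blue dummy load into the bayonet socket

### The arm

A 6-joint arm with a two-finger parallel gripper is mounted at the origin on the work surface. World frame = base frame: x ahead of the robot, y to its left, z up, the work surface at z = 0. Lengths are in m, angles in rad, forces in N, time in s.
With the tool pointing down it reaches from about 0.4 to 0.825 m from the base axis. Payload 7 kg.
Tool frame: the origin (TCP) lies on the centre line of the jaws, within the pads' length; the fingertips stand 25 mm ahead of it and the grasp point (between the pads) lies 6 mm ahead of it; z points along the fingers, y is the direction in which the jaws open and shut (so a half turn about z gives the same grasp; the last joint's range is limited). The gripper opens to 88 mm and grips with 3 to 60 N. Pads are 19 mm wide; open, the fingers measure 130 mm over their backs; the gripper's body (78 mm by 193 mm) begins 47 mm behind the grasp point.
Start: joints at [1.479, 0.359, 0.012, 0, -1.224, -0.288], TCP at [0.25, 0.627, 0.252] pointing down, gripper open.
Joint ranges: [-3.07, 3.07], [-1.43, 2.12], [-1.02, 1.25], [-3.03, 1.67], [-3.05, -0], [-3.03, 3.03]. Speed limits (rad/s): [2.39, 2.39, 3.01, 3.14, 3.14, 3.14].

### API

Orientations are given as [roll, pitch, yaw] about the fixed x, y, z axes, in that order (R = Rz(yaw) Ry(pitch) Rx(roll)).
In Python, from station import * gives the robot as it stands. The module is installed in compiled form; this text tells all that it offers.
- The arm moves only by the tool step_arm, never from a script. Its argument "commands" is text: rows parted by semicolons, each of 6 numbers parted by spaces: the shift along the tool's x, y, z in mm, then the turn, a rotation vector about the tool's x, y, z in rad. A call has 1 to 8 rows; each row shifts and turns the commanded pose from where the row before left it, along the tool's axes as they then stand; what a row does not reach is not made up. A row lasts 1/8 s, in which the tool goes at most 62.5 mm and 10.7 degrees, less where a joint would pass 70% of its speed; a pose out of reach is approached as far as the arm can. A call is refused whole if a number of a shift passes 62.5 or a number of a turn 0.188, either way. A call with a gripper value outside its range is refused whole. "jaw" is the finger opening in mm, from 0 to 87.6, set as the call begins (left out, the last holds). The fingers move at their own pace and stop on an object; "grip_force" is the grip in N (left out, the last holds). Time passes only in rows, so rows that do not move let the fingers close. It gives the time, the measured TCP pose, the force and the opening at its end, in the units of the state.
- get_state(): the state, without advancing time (a new reading comes with each control period).
- grab_frame(name): name is "side" or "top" or "wrist"; returns a dict with "frame" (384x512x3 uint8, red, green, blue), "fovy" (degrees; the focal length in pixels is half the picture's height over the tangent of half this angle, whatever the lens; pixels are square), "cx", "cy" (the principal point, pixels), "rvec" (rotation vector, rad) and "tvec" (3), from world to camera coordinates, as OpenCV has them; the wrist camera has in their place "tool_from_camera" (4x4, takes a point from camera to tool coordinates, whose origin is the TCP and whose axes are the flange's). Camera axes: x right, y down, z forward; pixel columns grow to the right and rows downward; lengths in m; the calibration is good to about 2 mm. A picture is of the moment at which its call begins: read the wrist's pose just before it. There is no depth.
- job_done(): hands the job in, once; it reports no verdict.
Trained networks look in a picture, given as the dict that the camera call returned (one of the last four; its "shot" number tells which), for a name from the list of things; names that differ only in an ending like _2 or _b are one class to them, and where a whole thing is asked for, a point or a joint stands for the part that bears it (a point fixed in the world has none). Each returns a list of dicts, best first, with "conf" (0 to 1); they miss things now and then, are a little off and sometimes report something else, mostly with a low value. They report only what shows in the picture. A call takes as long as a camera call.
- recognise(picture, name): "pixel" ([column, row] in pixels, amid what is visible of it).
The state is a dict: "t": time; "q": joint angles; "qd": joint speeds; "joint_efforts": joint torques, N m; "eef_pos": TCP position; "ee_rot": TCP orientation; "force": force on the tool from outside, world axes, zero at the start; "moment": the same for the moment, N m; "width": finger opening in m.
Only numpy, scipy, OpenCV 4.12 (cv2) and the standard library are available. Lean on these libraries where they do the work, as an engineer would, in place of code of your own. Each camera call takes 0.05 s, during which the arm holds its last target.

### The job

Pick up the finned dummy load with the blue grip and fit it to the test bench's bayonet socket: find the slots with its two lugs, push it fully in against the spring, twist clockwise as far as it locks, then let go so that it springs back into its lock and stays there, upright. Work by feel: never force it against the bench, pushing or twisting, with more than 50 N, and leave the red and yellow loads and the other things on the table where they are.

Things in the scene. Friction and masses are not known exactly. Their poses are not given: they have to be found in the camera images.
- blue_load: Load to fit, blue grip, 88 mm tall, 0.3 kg, upright on a blue mat 3 mm thick. Origin: centre of the underside, z up. Steel spigot 36 mm dia., z 0-27, foot chamfered 3 mm; two lugs on it at +x and -x, 7 mm wide, reaching 24 mm from the axis, z 6-12; finned body 54 mm dia., z 27-51; grip: see load_grip. Looks the same after half a turn.
- load_grip (a point): On the blue load's axis at the height to grip, 72 mm above its origin, axes as the load's. Centre of the blue grip bar: z 51-88 mm above the origin, 46 mm long along x (white line on top), 24 mm thick along y (pinch it there). The two lugs lie under the ends of the bar.
- socket (a point): Centre of the top of the black bayonet collar, 80 mm above the table; collar 66 mm dia., 30 tall. Axes: the case's, NOT the slots'. The collar is clamped at an unreported turn: its two opposite slots (white marks on top) lie along this +x and -x turned about z by anything from +0.15 to +1.25 rad. Bore 38 mm, slots 9.2 mm wide: lugs enter within about 0.05 rad. It does not turn in use.
- pushed_in (a point): 20 mm below socket on its axis: where the load's origin must be, or up to 3 mm deeper (hard bottom), for the lugs to pass under the lip and turn: clockwise seen from above only, 0.70 rad (0.65 to 0.85 locks), a stop at about 0.85 rad. With lugs resting on the collar's top the origin is 6 mm below socket, spigot already centred in the bore.
- locked (a point): 17 mm below socket on its axis: where the load's origin ends when locked (let go after the turn, the spring lifts the lugs 3 mm into pockets under the lip). The brass spring plunger meets the load 6.5 mm below socket and pushes up 0.67 N per mm from there (9 N at pushed_in). Unlocked, the load pops up to about 11 mm below socket.
- bench: The aluminium case that carries the collar. Origin: centre of its underside on the table; the collar's axis is 35 mm from it towards -x (the case's front, with black panel). Bare top 50 mm above the table.
- red_load: A like load with a red grip, standing on the mat; origin under its spigot. Leave alone.
- yellow_load: A like load with a yellow grip, standing on the mat; origin under its spigot. Leave alone.
- driver: Screwdriver lying on the table. Leave alone.
- adapter: Black plug-in power adapter 45 x 100 x 30 mm. Leave alone.
- pen: Blue pen 140 mm long lying on a sheet of paper. Leave alone.

How it is judged:
On the way, in this order (a step that is already met when the one before it is completed fails the run):
1. the blue load is lifted off the mat (height (world z) of blue_load above 0.03 m), for 0.2 s.
2. the blue load is pushed fully into the socket, lugs below the lip (z of blue_load in the frame of socket below -0.0192 m and horizontal distance between blue_load and socket below 0.004 m), for 0.1 s.
At the end, for the whole second after the job is handed in: The blue load stands at rest in the socket, within 4 mm of its axis and 0.08 rad of upright, locked: its origin 15.0 to 18.7 mm below the socket site (17 mm when the lugs sit in their pockets; unlocked it springs up to about 11 mm, not turned far enough it hangs at 20 mm) (z of blue_load in the frame of socket between -0.0187 and -0.015 m and horizontal distance between blue_load and socket below 0.004 m and angle between blue_load's own z axis and vertical below 0.08 rad and linear speed of blue_load below 0.02 m/s); the robot touches nothing.
It fails at once if the blue load forced against the bench with more than 50 N (all contacts between them added up) (contact force between blue_load and bench above 50 N).
It fails at once if the red or yellow load moved by more than 20 mm (distance of any of red_load, yellow_load from where it was at the start of the episode above 0.02 m).
It fails at once if another thing on the table moved by more than 30 mm (distance of any of driver, adapter, pen from where it was at the start of the episode above 0.03 m).
It also fails if it takes over 72 s, if anything falls off the work surface, if the arm or the gripper's body presses on something with over 40 N, if the wrist force passes 120 N, or if a joint passes its speed limit or range.

## Working session

There is one attempt and no reset: what is moved stays moved. The work goes in short steps, Python scripts to look and compute and a tool call to move; the robot and the scene stay as the last step left them, time stands still between calls to the robot, and variables do not carry over. Pictures are saved under pics/ and viewed, and the job is handed in when it is done.

Besides the shell and the picture viewer there is one more tool, called after "Request:" by a JSON object that holds its "op" and its "data", one argument or row to a line. step_arm: Moves the arm, as the interface text tells. Its arguments: {"type":"object","properties":{"commands":{"type":"string"},"jaw":{"type":"number"},"grip_force":{"type":"number"}},"required":["commands"]}

```bash
mkdir -p pics
cat > h.py <<'E'
from station import *
import numpy as np, cv2
from scipy.spatial.transform import Rotation as R
def K(p):
    h=p['frame'].shape[0]; f=h/2/np.tan(np.radians(p['fovy'])/2)
    return f
def ray(p,uv,T_wt=None):
    f=K(p); d=np.array([(uv[0]-p['cx'])/f,(uv[1]-p['cy'])/f,1.])
    if 'rvec' in p:
        Rm=cv2.Rodrigues(np.array(p['rvec'],float))[0]; t=np.array(p['tvec'],float).ravel()
        return -Rm.T@t, Rm.T@d
    M=T_wt@np.array(p['tool_from_camera'])
    return M[:3,3], M[:3,:3]@d
def atz(p,uv,z,T=None):
    o,d=ray(p,uv,T); return o+d*(z-o[2])/d[2]
def proj(p,X,T=None):
    f=K(p); X=np.array(X,float)
    if 'rvec' in p:
        c=cv2.Rodrigues(np.array(p['rvec'],float))[0]@X+np.array(p['tvec'],float).ravel()
    else:
        c=np.linalg.inv(T@np.array(p['tool_from_camera']))@np.append(X,1); c=c[:3]
    return np.array([p['cx']+f*c[0]/c[2],p['cy']+f*c[1]/c[2]])
def Tw(s):
    T=np.eye(4); T[:3,:3]=R.from_euler('xyz',s['ee_rot']).as_matrix(); T[:3,3]=s['eef_pos']; return T
def save(p,n,box=None,k=1):
    a=p['frame'][:,:,::-1]
    if box: a=a[box[1]:box[3],box[0]:box[2]]
    a=cv2.resize(a,None,fx=k,fy=k,interpolation=cv2.INTER_CUBIC); cv2.imwrite('pics/'+n,a)
E
python3 - <<'E'
from h import *
s=get_state(); print(s)
for n in ('top','side','wrist'):
    p=grab_frame(n); save(p,n+'0.png'); print(n,p['fovy'],p['cx'],p['cy'],[np.round(p[k],3) for k in p if k in('rvec','tvec','tool_from_camera')])
    for o in ('blue_load','bench','socket','load_grip','red_load'):
        try: print(o,recognise(p,o)[:2])
        except Exception as e: print(o,e)
    np.save(n+'0.npy',p,allow_pickle=True)
E
```

```text
{'t': 0.0, 'q': array([ 1.47911502e+00,  3.59368009e-01,  1.10808597e-02, -3.73408522e-04,
       -1.22410254e+00, -2.88112402e-01]), 'qd': array([-0.00100283, -0.00109227,  0.00220165,  0.00079539, -0.00128899,
        0.0010555 ]), 'joint_efforts': array([-8.58264157e-04, -5.82719421e+01,  2.93044227e+01,  6.99798077e+00,
        6.82516897e-03, -1.62788510e-04]), 'eef_pos': array([0.25008287, 0.62648547, 0.25064025]), 'ee_rot': array([ 3.13996521e+00, -1.16228568e-04, -3.79920772e-01]), 'force': array([ 0.14012984, -0.06388169,  0.4009203 ]), 'moment': array([ 0.01418157,  0.01002255, -0.01778435]), 'width': 0.08742994985925644}
top 51.330817098937786 256.76637520684216 187.7520669219475 [array([ 2.193, -2.135,  0.161]), array([0.05 , 0.436, 1.071])]
blue_load [{'pixel': [367.2, 153.2], 'conf': 0.73}]
bench [{'pixel': [203.7, 151.6], 'conf': 0.7}]
socket [{'pixel': [199.8, 152.8], 'conf': 0.9}]
load_grip [{'pixel': [368.3, 153.7], 'conf': 0.81}]
red_load [{'pixel': [412.9, 151.3], 'conf': 0.76}, {'pixel': [201.4, 154.4], 'conf': 0.6}]
side 45.438056501860125 254.3776695007946 188.36124709329044 [array([ 2.458, -0.062,  0.032]), array([-0.399,  0.139,  1.415])]
blue_load [{'pixel': [307.6, 292.8], 'conf': 0.79}, {'pixel': [322.2, 334.8], 'conf': 0.45}]
bench [{'pixel': [290.2, 171.7], 'conf': 0.85}]
socket [{'pixel': [290.1, 171.9], 'conf': 0.89}, {'pixel': [241.0, 111.9], 'conf': 0.69}]
load_grip [{'pixel': [310.0, 294.1], 'conf': 0.62}, {'pixel': [204.7, 149.6], 'conf': 0.36}]
red_load [{'pixel': [324.3, 334.5], 'conf': 0.8}]
wrist 66.45283384538725 255.992545478229 189.80008524977814 [array([[-0.001, -0.953, -0.304,  0.082],
       [ 1.   , -0.   , -0.001, -0.   ],
       [ 0.   , -0.304,  0.953, -0.132],
       [ 0.   ,  0.   ,  0.   ,  1.   ]])]
blue_load [{'pixel': [304.9, 36.2], 'conf': 0.66}]
bench []
socket []
load_grip []
red_load []
```

View pics/top0.png

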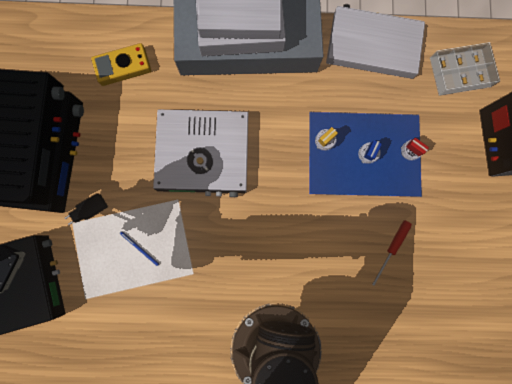

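View pics/side0.png

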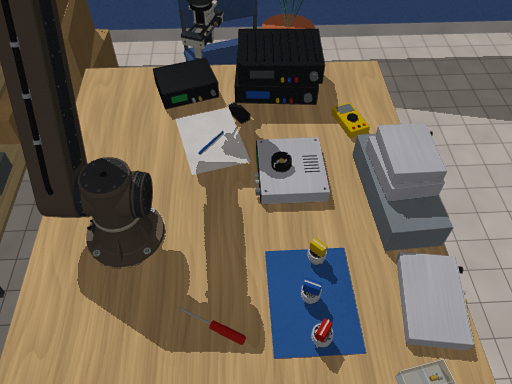

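View pics/wrist0.png

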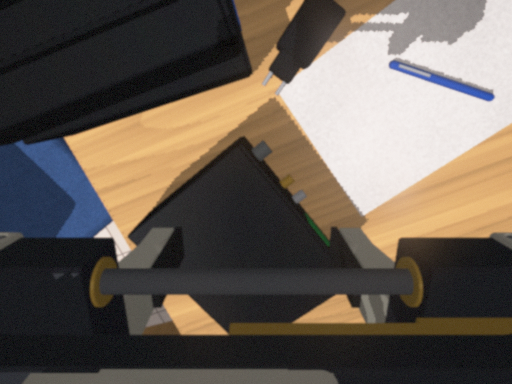

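Run:
```python
from h import *
p=np.load('top0.npy',allow_pickle=True).item(); 
save(p,'top_b.png',(330,100,450,200),6)
save(p,'top_s.png',(150,100,270,200),6)
p=np.load('side0.npy',allow_pickle=True).item(); 
save(p,'side_b.png',(250,240,370,340),6)
save(p,'side_s.png',(230,110,350,210),6)
```

```text
(no output)
```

View pics/top_b.png

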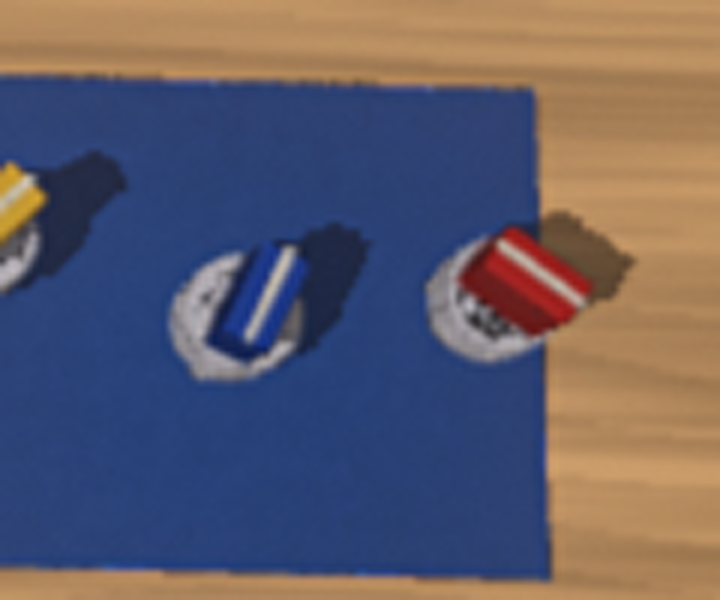

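View pics/top_s.png

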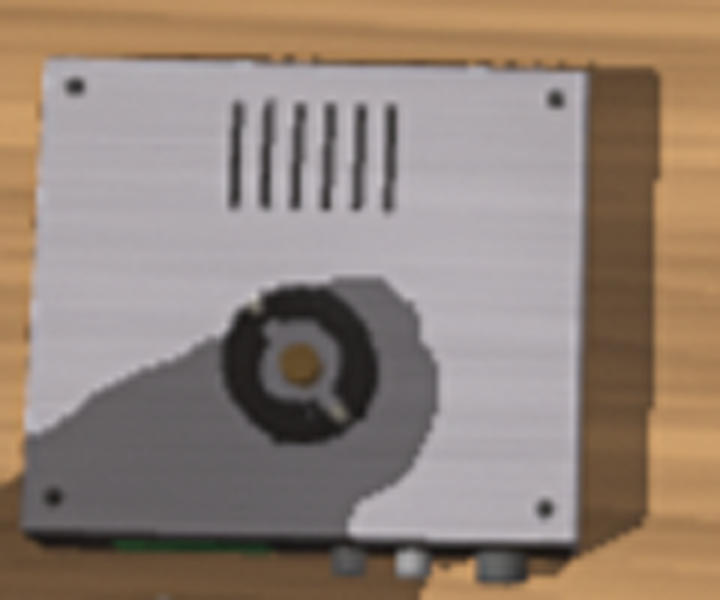

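View pics/side_b.png

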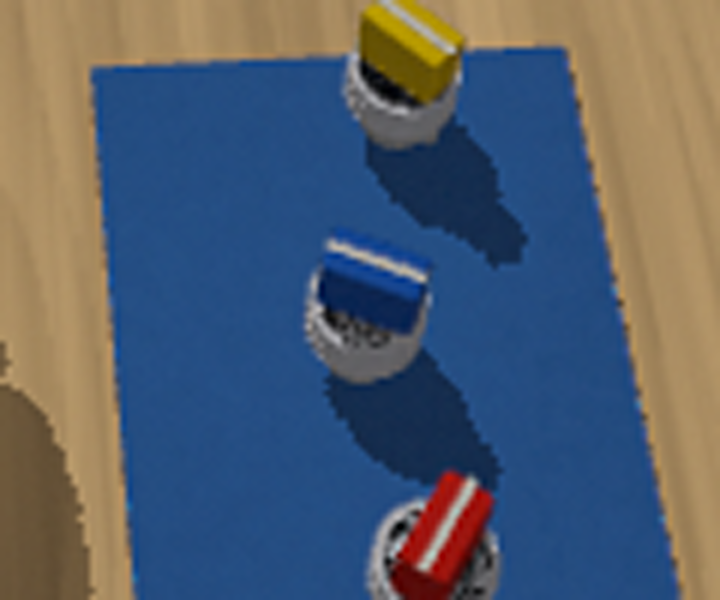

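View pics/side_s.png

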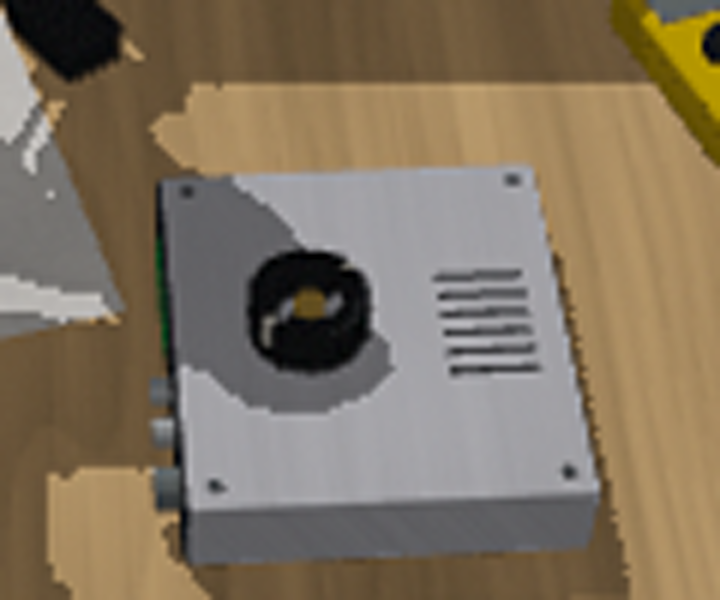

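Run:
```python
from h import *
p=np.load('top0.npy',allow_pickle=True).item(); q=np.load('side0.npy',allow_pickle=True).item()
print(proj(p,[0,0,0]),proj(p,[.25,.627,.25]),proj(q,[0,0,0]),proj(q,[.25,.627,.25]))
print('blue',atz(p,(368,153.5),.08),atz(q,(310,294),.08))
print('sock',atz(p,(199.8,159),.08),atz(q,(282,161),.08))
for c in ((157,111),(247,111),(246,190),(155,189)): print(atz(p,c,.05))
```

```text
[275.52437016 350.37049794] [-10.56796446 253.25667545] [125.26265294 233.35409427] [203.53656334  43.4188312 ]
blue [ 0.5278108 -0.230679   0.08     ] [ 0.5306493  -0.26900029  0.08      ]
sock [0.49955172 0.21487387 0.08      ] [0.50009567 0.20613832 0.08      ]
[0.63600798 0.34172035 0.05      ]
[0.64407222 0.09484652 0.05      ]
[0.42448747 0.09121582 0.05      ]
[0.42030141 0.33465138 0.05      ]
```

Run:
```python
from h import *
p=np.load('top0.npy',allow_pickle=True).item(); q=np.load('side0.npy',allow_pickle=True).item()
a=[atz(p,(330+u/6,100+v/6),.091) for u,v in((290,247),(250,340))]
b=[atz(q,(250+u/6,240+v/6),.091) for u,v in((330,243),(425,278))]
for e in (a,b): d=e[1]-e[0]; print(e,(e[0]+e[1])/2,np.linalg.norm(d),np.arctan2(d[1],d[0]))
print('sock',atz(p,(200,160.7),.08),atz(q,(282,160.3),.08))
e=[atz(p,(150+u/6,100+v/6),.08) for u,v in((258,305),(338,412))]; d=e[1]-e[0]; print((e[0]+e[1])/2,np.linalg.norm(d),np.arctan2(d[1],d[0]))
e=[atz(q,(230+u/6,110+v/6),.08) for u,v in((348,262),(268,330))]; d=e[1]-e[0]; print((e[0]+e[1])/2,np.linalg.norm(d),np.arctan2(d[1],d[0]))
for c in ((412,150),(328,140)): print(atz(p,c,.05))
print('case', [atz(p,(150+u/6,100+v/6),.05) for u,v in((45,58),(588,72),(577,552),(22,530))])
```

```text
[array([ 0.55944592, -0.2552016 ,  0.091     ]), array([ 0.51711363, -0.23698237,  0.091     ])] [ 0.53827978 -0.24609199  0.091     ] 0.046086470015078596 2.7351688147024977
[array([ 0.5206021 , -0.23496723,  0.091     ]), array([ 0.56017019, -0.25393962,  0.091     ])] [ 0.54038615 -0.24445342  0.091     ] 0.043881492378520646 -0.4471030588302492
sock [0.49501902 0.21414985 0.08      ] [0.5003781  0.20923932 0.08      ]
[0.49759319 0.21518261 0.08      ] 0.05960205040558318 -2.470297654145782
[0.49883869 0.21389664 0.08      ] 0.06843729507407904 -2.3554803383971663
[ 0.54809831 -0.36145518  0.05      ]
[ 0.56906538 -0.12966733  0.05      ]
case [array([0.63983371, 0.34057233, 0.05      ]), array([0.64131179, 0.09200861, 0.05      ]), array([0.41908831, 0.09061088, 0.05      ]), array([0.42199712, 0.33830463, 0.05      ])]
```

Request:
{"op": "step_arm", "data": {
  "commands": "18.5 46.4 -5 0 0 0; 18.5 46.4 -5 0 0 0; 18.5 46.4 -5 0 0 0; 18.5 46.4 -5 0 0 0; 49 21 0 0 0 0; 49 21 0 0 0 0; 49 21 0 0 0 0; 49 21 0 0 0 0",
  "jaw": 54
}}

```text
t: 1.9
eef_pos: [0.402, 0.2751, 0.2721]
ee_rot: [-3.14, -0.0, -0.379]
force: [0.5, 0.4, -0.3]
width: 0.054
```

Request:
{"op": "step_arm", "data": {
  "commands": "49 21 0 0 0 0; 0 0 0 0 0 0; 0 0 0 0 0 0"
}}

```text
t: 2.28
eef_pos: [0.4388, 0.2385, 0.2716]
ee_rot: [-3.141, 0.0, -0.381]
force: [-0.1, 0.1, 0.7]
width: 0.0537
```

Run:
```python
from h import *
s=get_state(); p=grab_frame('wrist'); save(p,'w1.png'); p['T']=Tw(s); np.save('w1.npy',p,allow_pickle=True)
print(s['t'],s['eef_pos'],s['ee_rot'],s['force'],s['width'])
print(proj(p,[.498,.214,.08],p['T']), recognise(p,'socket'))
q=grab_frame('top'); save(q,'top1.png',(150,100,270,200),6)
```

```text
2.275 [0.43884409 0.23846573 0.27155344] [-3.14148110e+00  1.21968417e-04 -3.81059336e-01] [-0.05437523  0.12477348  0.69441719] 0.053650959101096296
[257.16186607 114.21915477] [{'pixel': [238.6, 86.5], 'conf': 0.69}]
```

View pics/w1.png

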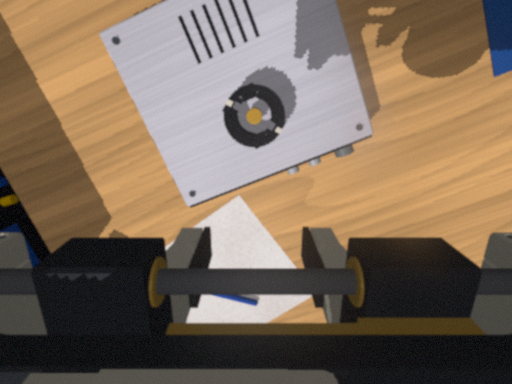

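Run:
```python
from h import *
p=np.load('w1.npy',allow_pickle=True).item()
save(p,'w1c.png',(215,75,295,155),8)
```

```text
(no output)
```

View pics/w1c.png

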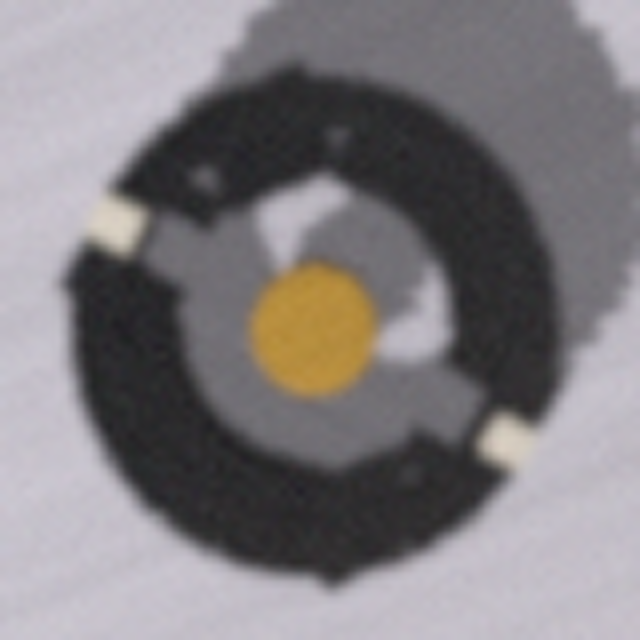

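Run:
```python
from h import *
p=np.load('w1.npy',allow_pickle=True).item();T=p['T']
P=lambda u,v:atz(p,(215+(u+.5)/8-.5,75+(v+.5)/8-.5),.08,T)
a,b=P(118,222),P(508,440); d=a-b
print(a,b,(a+b)/2,np.linalg.norm(d),np.arctan2(d[1],d[0]))
a,b=P(165,245),P(470,408); d=a-b
print((a+b)/2,np.linalg.norm(d),np.arctan2(d[1],d[0]))
for u,v in ((70,325),(557,325),(313,72),(315,578)): print(P(u,v))
# case corners
c=[atz(p,x,.05,T) for x in((101,35),(190,206),(372,133))]; print(c,[np.arctan2(*(c[i+1]-c[i])[1::-1]) for i in(0,1)])
```

```text
[0.5203032  0.23679268 0.08      ] [0.47452575 0.19892656 0.08      ] [0.49741448 0.21785962 0.08      ] 0.05940891418360622 0.6910948990463955
[0.49786807 0.21718712 0.08      ] 0.045980682880823034 0.710090122682006
[0.51056808 0.24801929 0.08      ]
[0.48628709 0.18751333 0.08      ]
[0.52799664 0.20588715 0.08      ]
[0.46685702 0.2302966  0.08      ]
[array([0.63662631, 0.34060724, 0.05      ]), array([0.4220999, 0.3374526, 0.05     ]), array([0.42525962, 0.09561896, 0.05      ])] [np.float64(-3.126888566760215), np.float64(-1.5577313961213801)]
```

Request:
{"op": "step_arm", "data": {
  "commands": "26.5 51.5 2 0 0 0; 26.5 51.5 2 0 0 0; 26.5 51.5 2 0 0 0; 26.5 51.5 2 0 0 0; 26.5 51.5 2 0 0 0; 26.5 51.5 2 0 0 0; 26.5 51.5 2 0 0 0; 26.5 51.5 2 0 0 0"
}}

```text
t: 3.42
eef_pos: [0.4834, -0.2233, 0.2559]
ee_rot: [-3.141, -0.001, -0.377]
force: [0.8, 0.1, -0.8]
width: 0.0542
```

Request:
{"op": "step_arm", "data": {
  "commands": "0 0 0 0 0 0; 0 0 0 0 0 0"
}}

```text
t: 3.68
eef_pos: [0.483, -0.2219, 0.2554]
ee_rot: [-3.142, 0.0, -0.38]
force: [-0.1, -0.7, -0.0]
width: 0.0541
```

Run:
```python
from h import *
s=get_state(); p=grab_frame('wrist'); save(p,'w2.png'); p['T']=Tw(s); np.save('w2.npy',p,allow_pickle=True)
print(s['t'],s['eef_pos'],s['ee_rot'],s['force'],s['width'])
x=proj(p,[.539,-.245,.091],p['T']); print(x)
x=x.astype(int); b=(max(0,x[0]-50),max(0,x[1]-50),x[0]+50,x[1]+50); print(b); save(p,'w2c.png',b,6)
```

```text
3.675 [ 0.48299809 -0.2218884   0.25537593] [-3.14154741e+00  4.16675839e-04 -3.79552161e-01] [-0.14669267 -0.65817369 -0.02044493] 0.05409769855162812
[257.24689555 119.38897359]
(np.int64(207), np.int64(69), np.int64(307), np.int64(169))
```

View pics/w2.png

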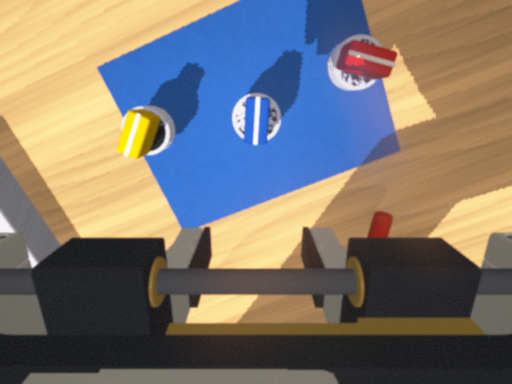

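View pics/w2c.png

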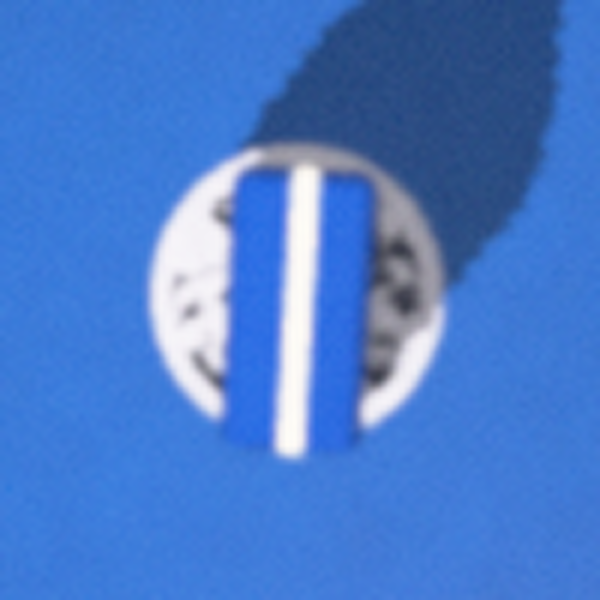

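Run:
```python
from h import *
p=np.load('w2.npy',allow_pickle=True).item();T=p['T']
P=lambda u,v:atz(p,(207+(u+.5)/6-.5,69+(v+.5)/6-.5),.091,T)
a,b=P(307,167),P(291,457); d=a-b
m=(a+b)/2; yaw=np.arctan2(d[1],d[0]); print(m,np.linalg.norm(d),yaw)
t=np.array([m[0],m[1],.075+.006])
dl=T[:3,:3].T@(t-T[:3,3]); print(dl*1000, yaw+.3796)
```

```text
[ 0.53771818 -0.24357314  0.091     ] 0.04663572518117594 -0.4361694178144151
[ 5.89326486e+01 -1.24693128e-01  1.74351396e+02] -0.0565694178144151
```

Request:
{"op": "step_arm", "data": {
  "commands": "29.5 0 0 0 0 0.057; 29.5 0 0 0 0 0; 0 0 40 0 0 0; 0 0 40 0 0 0; 0 0 40 0 0 0; 0 0 30 0 0 0; 0 0 15 0 0 0; 0 0 7 0 0 0"
}}

```text
t: 4.72
eef_pos: [0.5376, -0.2449, 0.0835]
ee_rot: [3.141, -0.0, -0.435]
force: [0.5, -0.4, 0.9]
width: 0.0538
```

Request:
{"op": "step_arm", "data": {
  "commands": "0 0 0 0 0 0; 0 0 0 0 0 0"
}}

```text
t: 4.97
eef_pos: [0.5378, -0.2459, 0.0847]
ee_rot: [-3.141, -0.002, -0.436]
force: [-0.2, 0.5, 1.0]
width: 0.054
```

Request:
{"op": "step_arm", "data": {
  "commands": "0 0 0 0 0 0; 0 0 0 0 0 0; 0 0 0 0 0 0; 0 0 0 0 0 0; 0 0 0 0 0 0",
  "jaw": 5,
  "grip_force": 45
}}

```text
t: 5.6
eef_pos: [0.5371, -0.246, 0.0837]
ee_rot: [-3.142, -0.0, -0.437]
force: [0.1, 0.6, 1.9]
width: 0.0238
```

Run:
```python
from h import *
s=get_state(); print(s['t'],s['eef_pos'],s['ee_rot'],s['force'],s['width'])
```

```text
5.6 [ 0.53714285 -0.24598038  0.08366949] [-3.14158587e+00 -1.69733558e-04 -4.36788496e-01] [0.05700928 0.61246646 1.8613763 ] 0.023779693019882264
```

Request:
{"op": "step_arm", "data": {
  "commands": "0 0 -5 0 0 0; 0 0 -15 0 0 0; 0 0 -30 0 0 0; 0 0 -40 0 0 0; 0 0 -40 0 0 0; 0 0 -30 0 0 0; 0 0 0 0 0 0; 0 0 0 0 0 0"
}}

```text
t: 6.6
eef_pos: [0.5364, -0.2457, 0.2431]
ee_rot: [-3.141, 0.001, -0.437]
force: [-0.6, -0.5, -3.8]
width: 0.0238
```

Request:
{"op": "step_arm", "data": {
  "commands": "-15 -25.2 0 0 0 0; -29 -50.4 0 0 0 0; -29 -50.4 0 0 0 0; -29 -50.4 0 0 0 0; -29 -50.4 0 0 0 0; -29 -50.4 0 0 0 0; -29 -50.4 0 0 0 0; -29 -50.4 0 0 0 0"
}}

```text
t: 7.6
eef_pos: [0.4983, 0.1903, 0.2424]
ee_rot: [3.14, 0.001, -0.437]
force: [1.2, -0.2, -3.2]
width: 0.0237
```

Request:
{"op": "step_arm", "data": {
  "commands": "-14 -25.2 0 0 0 -0.162; 0 0 0 0 0 -0.162; 0 0 0 0 0 -0.162; 0 0 0 0 0 -0.162; 0 0 0 0 0 -0.162; 0 0 0 0 0 -0.162; 0 0 0 0 0 -0.162; 0 0 0 0 0 0"
}}

```text
t: 8.6
eef_pos: [0.4968, 0.2171, 0.2422]
ee_rot: [-3.141, 0.003, 0.696]
force: [-0.2, -0.3, -2.5]
width: 0.0237
```

Run:
```python
from h import *
s=get_state(); print(s['t'],s['eef_pos'],s['ee_rot'],s['force'],s['moment'],s['width'])
T=Tw(s)
for n in ('wrist','side','top'):
    p=grab_frame(n); p['T']=T; np.save(n+'3.npy',p,allow_pickle=True)
    x=proj(p,T[:3,3]-[0,0,.03],T); print(n,x)
    save(p,n+'3.png')
    if n=='side':
        x=x.astype(int);b=(int(x[0])-50,int(x[1])-50,int(x[0])+50,int(x[1])+50); print(b); save(p,'side3c.png',b,6)
```

```text
8.6 [0.4968273  0.21713545 0.24224332] [-3.14148813e+00  2.54995571e-03  6.95961249e-01] [-0.18173021 -0.28047287 -2.49387243] [-0.0650979  -0.09720203 -0.04744195] 0.02365749208582696
wrist [257.03338721 238.54239233]
side [282.92804291 129.20395877]
(232, 79, 332, 179)
top [191.87045793 148.69137903]
```

View pics/wrist3.png

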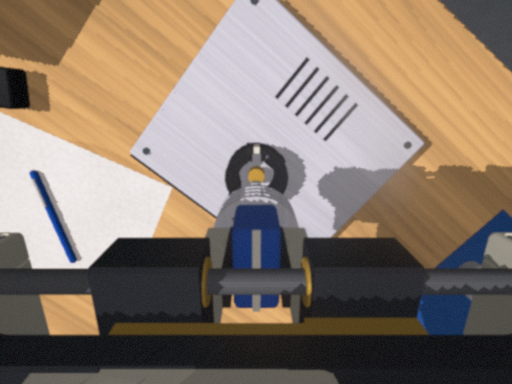

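View pics/side3c.png

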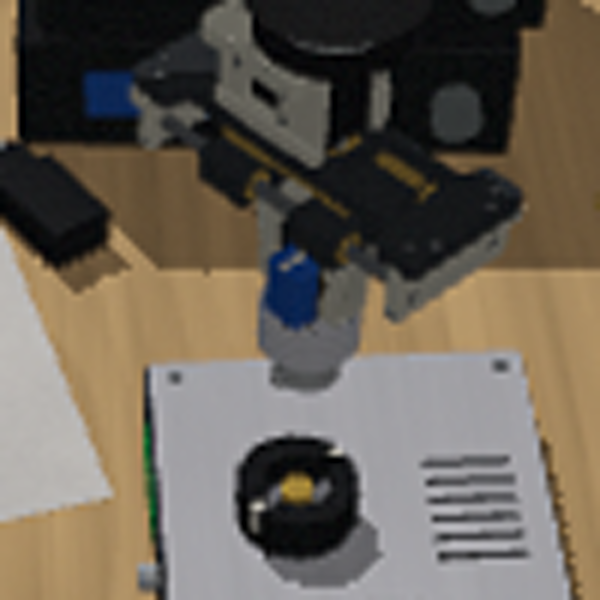

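View pics/top3.png

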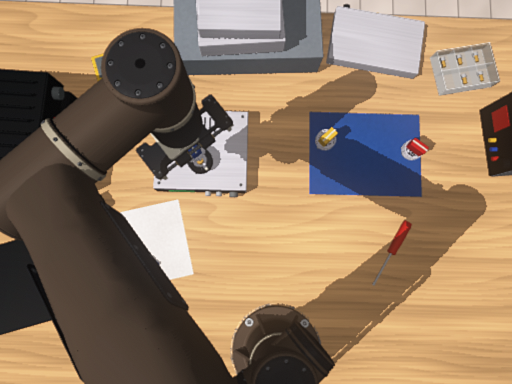

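Run:
```python
from h import *
p=np.load('wrist3.npy',allow_pickle=True).item();T=p['T']
save(p,'w3c.png',(206,130,306,230),6)
for c in ([.4975,.2175],):
  for z in (.08,.0735): print(proj(p,[*c,z],T))
m=atz(p,(256.4,150),.08,T); print(m)
```

```text
[256.77036577 178.81707652]
[256.75589254 177.15852922]
[0.52042067 0.23714349 0.08      ]
```

View pics/w3c.png

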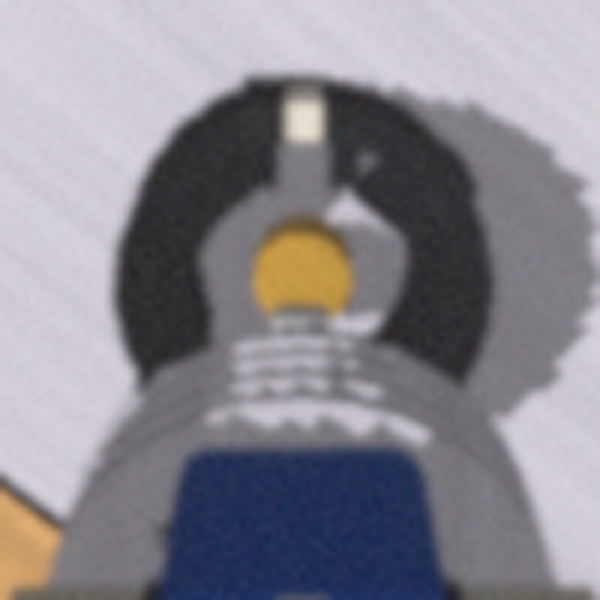

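Request:
{"op": "step_arm", "data": {
  "commands": "1.5 0 15 0 0 0; 0 0 20 0 0 0; 0 0 20 0 0 0; 0 0 12 0 0 0; 0 0 7 0 0 0; 0 0 0 0 0 0; 0 0 0 0 0 0"
}}

```text
t: 9.62
eef_pos: [0.4989, 0.2188, 0.1702]
ee_rot: [3.142, -0.001, 0.697]
force: [0.7, 0.1, -2.5]
width: 0.0238
```

Run:
```python
from h import *
s=get_state(); print(s['t'],s['eef_pos'],s['ee_rot'],s['force'],s['moment'],s['width'])
T=Tw(s)
for n in ('wrist','side'):
    p=grab_frame(n); p['T']=T; np.save(n+'4.npy',p,allow_pickle=True)
    save(p,n+'4.png',(206,100,306,200) if n=='wrist' else (232,110,332,210),6)
```

```text
9.625 [0.49892393 0.2187938  0.17016406] [ 3.14150198e+00 -1.09503246e-03  6.97198743e-01] [ 0.71442531  0.06913555 -2.46203889] [-0.13397942 -0.08687546 -0.00559173] 0.023764459982820337
```

View pics/wrist4.png

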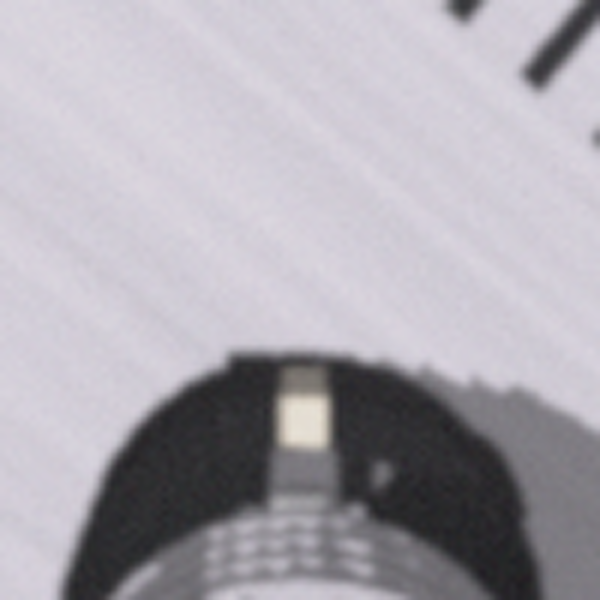

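View pics/side4.png

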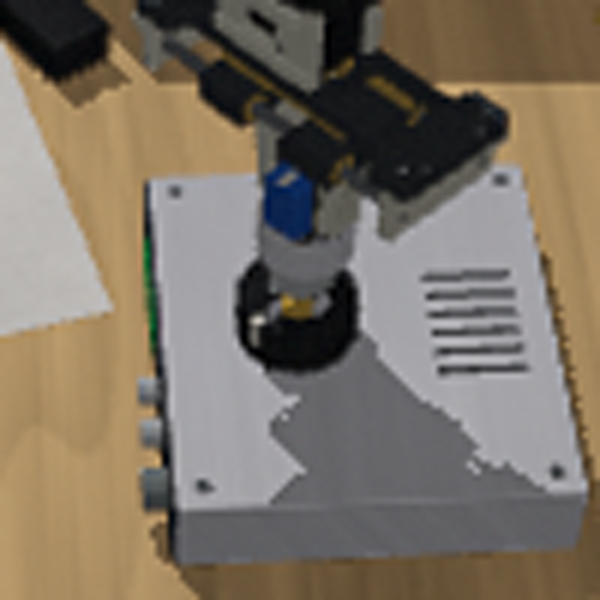

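Request:
{"op": "step_arm", "data": {
  "commands": "-1.5 0 2 0 0 0; 0 0 2 0 0 0; 0 0 2 0 0 0; 0 0 1 0 0 0; 0 0 0 0 0 0; 0 0 0 0 0 0"
}}

```text
t: 10.48
eef_pos: [0.4975, 0.2176, 0.1626]
ee_rot: [3.142, 0.0, 0.697]
force: [0.2, 0.0, -3.0]
width: 0.0236
```

Request:
{"op": "step_arm", "data": {
  "commands": "0 0 1 0 0 0; 0 0 1 0 0 0; 0 0 0 0 0 0"
}}

```text
t: 10.85
eef_pos: [0.4974, 0.2175, 0.1604]
ee_rot: [3.142, 0.0, 0.697]
force: [-0.2, -0.4, -2.0]
width: 0.0241
```

Request:
{"op": "step_arm", "data": {
  "commands": "0 0 1 0 0 0; 0 0 1 0 0 0; 0 0 0 0 0 0"
}}

```text
t: 11.22
eef_pos: [0.4974, 0.2175, 0.1584]
ee_rot: [-3.142, 0.0, 0.697]
force: [-0.5, -0.2, -2.8]
width: 0.0237
```

Request:
{"op": "step_arm", "data": {
  "commands": "0 0 1 0 0 0; 0 0 1 0 0 0; 0 0 0 0 0 0"
}}

```text
t: 11.6
eef_pos: [0.4973, 0.2175, 0.1564]
ee_rot: [-3.142, 0.0, 0.697]
force: [0.2, 0.1, -2.8]
width: 0.0234
```

Request:
{"op": "step_arm", "data": {
  "commands": "0 0 1 0 0 0; 0 0 0 0 0 0; 0 0 0 0 0 0"
}}

```text
t: 11.98
eef_pos: [0.4974, 0.2176, 0.1556]
ee_rot: [3.142, 0.0, 0.697]
force: [-0.2, -0.4, -2.2]
width: 0.0235
```

Request:
{"op": "step_arm", "data": {
  "commands": "0 0 1 0 0 0; 0 0 0 0 0 0; 0 0 0 0 0 0"
}}

```text
t: 12.35
eef_pos: [0.4974, 0.2176, 0.1546]
ee_rot: [-3.142, 0.0, 0.697]
force: [0.1, -0.8, -2.8]
width: 0.0236
```

Request:
{"op": "step_arm", "data": {
  "commands": "0 0 1 0 0 0; 0 0 0 0 0 0; 0 0 0 0 0 0"
}}

```text
t: 12.72
eef_pos: [0.4974, 0.2176, 0.1536]
ee_rot: [3.142, 0.0, 0.697]
force: [-0.9, 0.2, -2.7]
width: 0.0236
```

Request:
{"op": "step_arm", "data": {
  "commands": "0 0 1 0 0 0; 0 0 0 0 0 0; 0 0 0 0 0 0"
}}

```text
t: 13.1
eef_pos: [0.4975, 0.2176, 0.1526]
ee_rot: [3.142, -0.0, 0.697]
force: [-0.2, -0.3, -1.5]
width: 0.0244
```

Request:
{"op": "step_arm", "data": {
  "commands": "0 0 1 0 0 0; 0 0 0 0 0 0; 0 0 0 0 0 0"
}}

```text
t: 13.48
eef_pos: [0.4975, 0.2176, 0.1516]
ee_rot: [3.142, -0.0, 0.697]
force: [0.7, 0.3, -0.5]
width: 0.0236
```

Request:
{"op": "step_arm", "data": {
  "commands": "0 0 1 0 0 0; 0 0 0 0 0 0; 0 0 0 0 0 0"
}}

```text
t: 13.85
eef_pos: [0.4975, 0.2176, 0.1506]
ee_rot: [3.142, -0.0, 0.697]
force: [-0.1, 0.8, 0.1]
width: 0.0238
```

Request:
{"op": "step_arm", "data": {
  "commands": "0 0 1 0 0 0; 0 0 1 0 0 0; 0 0 1 0 0 0; 0 0 0 0 0 0"
}}

```text
t: 14.35
eef_pos: [0.4975, 0.2176, 0.1476]
ee_rot: [3.142, -0.0, 0.697]
force: [-0.4, -0.5, 1.8]
width: 0.0236
```

Request:
{"op": "step_arm", "data": {
  "commands": "0 0 1 0 0 0; 0 0 1 0 0 0; 0 0 1 0 0 0; 0 0 0 0 0 0"
}}

```text
t: 14.85
eef_pos: [0.4975, 0.2176, 0.1446]
ee_rot: [3.142, -0.0, 0.697]
force: [-0.9, -1.0, 3.5]
width: 0.024
```

Request:
{"op": "step_arm", "data": {
  "commands": "0 0 1 0 0 0; 0 0 1 0 0 0; 0 0 1 0 0 0; 0 0 0 0 0 0"
}}

```text
t: 15.35
eef_pos: [0.4975, 0.2176, 0.1417]
ee_rot: [3.141, -0.0, 0.697]
force: [-1.6, -0.3, 6.2]
width: 0.0238
```

Request:
{"op": "step_arm", "data": {
  "commands": "0 0 1 0 0 0; 0 0 1 0 0 0; 0 0 0 0 0 0; 0 0 0 0 0 0"
}}

```text
t: 15.85
eef_pos: [0.4976, 0.2176, 0.1399]
ee_rot: [3.141, -0.0, 0.697]
force: [-2.4, -1.2, 6.4]
width: 0.0238
```

Request:
{"op": "step_arm", "data": {
  "commands": "0 0 0.8 0 0 0; 0 0 0 0 0 0; 0 0 0 0 0 0.04; 0 0 0 0 0 0.04; 0 0 0 0 0 0; 0 0 0 0 0 0"
}}

```text
t: 16.6
eef_pos: [0.4978, 0.2177, 0.1392]
ee_rot: [3.141, -0.001, 0.617]
force: [-1.0, -1.2, 7.0]
width: 0.0238
```

Run:
```python
from h import *
s=get_state(); print(s['t'],s['eef_pos'],s['ee_rot'],s['force'],s['moment'],s['width'])
```

```text
16.6 [0.49778186 0.21770681 0.13922629] [ 3.14139144e+00 -8.89434419e-04  6.17408555e-01] [-0.99615175 -1.20192661  6.97777594] [-0.28901504  0.54178215 -0.01386575] 0.02382096640520532
```

Request:
{"op": "step_arm", "data": {
  "commands": "0 0 0 0 0 0.05; 0 0 0 0 0 0.05; 0 0 0 0 0 0.05; 0 0 0 0 0 0; 0 0 0 0 0 0"
}}

```text
t: 17.23
eef_pos: [0.4978, 0.2179, 0.1393]
ee_rot: [-3.142, -0.001, 0.467]
force: [-0.6, 0.4, 7.3]
width: 0.0237
```

Run:
```python
from h import *
s=get_state(); print(s['t'],s['eef_pos'],s['ee_rot'],s['force'],s['moment'],s['width'])
p=grab_frame('wrist'); save(p,'w5.png')
```

```text
17.225 [0.49784778 0.21787633 0.13927942] [-3.14150457e+00 -1.21664729e-03  4.67432971e-01] [-0.62155107  0.41449224  7.25580976] [-0.13699055  0.4745225  -0.06175961] 0.023693581524087674
```

View pics/w5.png

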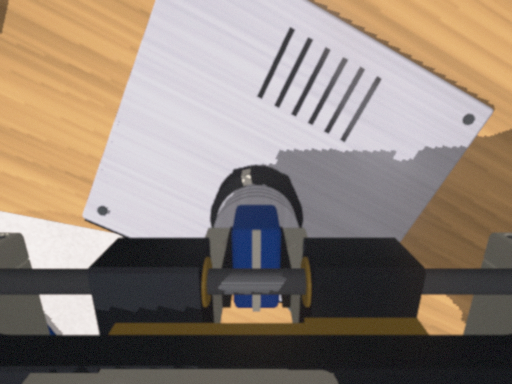

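Request:
{"op": "step_arm", "data": {
  "commands": "0 0 0 0 0 0.06; 0 0 0 0 0 0.06; 0 0 0 0 0 0.06; 0 0 0 0 0 0.06; 0 0 0 0 0 0; 0 0 0 0 0 0"
}}

```text
t: 18.02
eef_pos: [0.4979, 0.218, 0.1393]
ee_rot: [-3.141, -0.001, 0.227]
force: [-1.3, -0.5, 7.1]
width: 0.0236
```

Request:
{"op": "step_arm", "data": {
  "commands": "0 0 0 0 0 0.06; 0 0 0 0 0 0.06; 0 0 0 0 0 0.06; 0 0 0 0 0 0.06; 0 0 0 0 0 0; 0 0 0 0 0 0"
}}

```text
t: 18.77
eef_pos: [0.4978, 0.2181, 0.1393]
ee_rot: [-3.141, -0.001, -0.013]
force: [-2.3, 0.5, 6.2]
width: 0.0234
```

Run:
```python
from h import *
s=get_state(); print(s['t'],s['eef_pos'],s['ee_rot'],s['force'],s['moment'],s['width'])
```

```text
18.775 [0.49782671 0.21810617 0.13927484] [-3.14057636e+00 -1.08708343e-03 -1.25365786e-02] [-2.30635652  0.4920611   6.18731658] [ 0.35420553  0.70269712 -0.05643954] 0.02343056337977981
```

Request:
{"op": "step_arm", "data": {
  "commands": "0 0 0 0 0 0.04; 0 0 0 0 0 0; 0 0 0 0 0 0"
}}

```text
t: 19.15
eef_pos: [0.4978, 0.2181, 0.1393]
ee_rot: [-3.141, -0.001, -0.053]
force: [-1.7, 1.3, 7.1]
width: 0.0239
```

Run:
```python
from h import *
s=get_state(); print(s['t'],s['eef_pos'],s['ee_rot'],s['force'],s['moment'],s['width'])
```

```text
19.15 [0.49783478 0.2181096  0.13929323] [-3.14050008e+00 -1.05105855e-03 -5.25518823e-02] [-1.69189638  1.28773099  7.05857331] [ 0.36786233  0.74076158 -0.00263264] 0.02390126841987221
```

Request:
{"op": "step_arm", "data": {
  "commands": "0 0 -1 0 0 0; 0 0 -1 0 0 0; 0 0 -1 0 0 0; 0 0 0 0 0 0; 0 0 0 0 0 0"
}}

```text
t: 19.77
eef_pos: [0.4978, 0.2181, 0.1421]
ee_rot: [-3.141, -0.001, -0.053]
force: [-1.0, 1.5, 5.8]
width: 0.0235
```

Request:
{"op": "step_arm", "data": {
  "commands": "0 0 -1 0 0 0; 0 0 0 0 0 0; 0 0 0 0 0 0"
}}

```text
t: 20.15
eef_pos: [0.4978, 0.218, 0.143]
ee_rot: [-3.141, -0.001, -0.053]
force: [0.8, 3.4, 4.8]
width: 0.0244
```

Request:
{"op": "step_arm", "data": {
  "commands": "0 0 -0.7 0 0 0; 0 0 0 0 0 0; 0 0 0 0 0 0"
}}

```text
t: 20.52
eef_pos: [0.4977, 0.2179, 0.1436]
ee_rot: [-3.141, -0.001, -0.053]
force: [1.5, 4.5, 5.1]
width: 0.0236
```

Request:
{"op": "step_arm", "data": {
  "commands": "0 0 -0.7 0 0 0; 0 0 0 0 0 0; 0 0 0 0 0 0"
}}

```text
t: 20.9
eef_pos: [0.4977, 0.2179, 0.1437]
ee_rot: [-3.141, -0.0, -0.053]
force: [3.1, 5.4, -2.7]
width: 0.024
```

Request:
{"op": "step_arm", "data": {
  "commands": "0 0 -0.7 0 0 0; 0 0 0 0 0 0; 0 0 0 0 0 0"
}}

```text
t: 21.28
eef_pos: [0.4976, 0.2179, 0.1438]
ee_rot: [-3.141, 0.0, -0.053]
force: [5.9, 5.6, -6.7]
width: 0.0236
```

Request:
{"op": "step_arm", "data": {
  "commands": "0 0 1 0 0 0; 0 0 0 0 0 0; 0 0 0 0 0 0"
}}

```text
t: 21.65
eef_pos: [0.4976, 0.2177, 0.1437]
ee_rot: [-3.141, -0.0, -0.053]
force: [2.4, 4.3, -0.4]
width: 0.0238
```

Request:
{"op": "step_arm", "data": {
  "commands": "0 0 0 0 0 0; 0 0 0 0 0 0; 0 0 0 0 0 0; 0 0 0 0 0 0; 0 0 0 0 0 0",
  "jaw": 54
}}

```text
t: 22.28
eef_pos: [0.4973, 0.2174, 0.1438]
ee_rot: [3.141, 0.0, -0.053]
force: [0.4, 0.1, 0.1]
width: 0.0539
```

Request:
{"op": "step_arm", "data": {
  "commands": "0 0 -10 0 0 0; 0 0 -20 0 0 0; 0 0 -30 0 0 0; -40 0 -30 0 0 0; -40 0 -20 0 0 0; 0 0 0 0 0 0; 0 0 0 0 0 0"
}}

```text
t: 23.15
eef_pos: [0.4177, 0.222, 0.2544]
ee_rot: [-3.141, -0.001, -0.052]
force: [-0.0, -0.1, 0.2]
width: 0.054
```

Run:
```python
from h import *
s=get_state(); T=Tw(s); print(s['t'],s['eef_pos'],s['ee_rot'],s['force'],s['width'])
for n in ('wrist','side'):
    p=grab_frame(n); p['T']=T; np.save(n+'6.npy',p,allow_pickle=True)
    print(n,proj(p,[.4977,.218,.151],T))
    save(p,n+'6.png') if n=='wrist' else save(p,n+'6.png',(232,90,332,190),6)
```

```text
23.15 [0.41766843 0.22200675 0.25442983] [-3.14058996e+00 -7.82912231e-04 -5.20925305e-02] [-0.02537351 -0.12298017  0.23447524] 0.054028926031731817
wrist [256.66696557  99.68016363]
side [282.11014676 143.11548775]
```

View pics/wrist6.png

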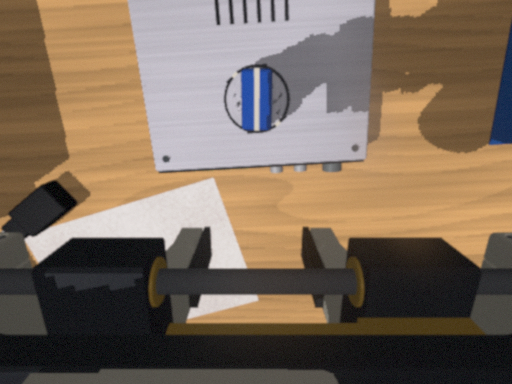

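View pics/side6.png

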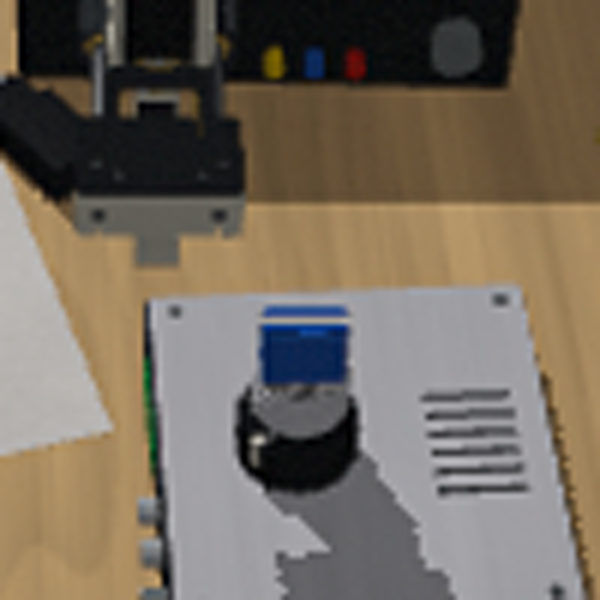

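Run:
```python
from h import *
print(job_done())
```

```text
the job is handed in; nothing more can be done
None
```

The blue load is fitted in the bayonet socket and, by my last checks, locked and upright. The job is handed in, at about 23 s of the 72 s allowed; it reported no verdict.

- **Pick and fit:** I gripped the load by its blue bar and lined it up with the slots, which lay at about 0.70 rad. The lugs went straight in. I pushed to about 21.5 mm below the socket top, with the spring pushing back about 9 to 10 N. I then turned it about 0.75 rad clockwise with almost no resistance.
- **Lock check by feel:** When I raised it, it came to a stop at about 17 mm below the socket top. Pulling up with another 4 N or so moved it only 0.1 to 0.2 mm, so it is held in its pockets.
- **After letting go:** The load's top line showed within 1 pixel of the locked position in the wrist and side pictures. Popped up unlocked, it would have sat several pixels higher in the side view. The gripper is clear and the tool force is back to zero.
- **Limits:** Net force read at the wrist stayed under about 12 N throughout. I did not touch the red and yellow loads or the other things on the table. I did not take a final picture of the mat to confirm the two loads had not moved.

No check failed. The largest disagreement was a few millimetres between cameras in the early socket position. I used the wrist camera's figure, and the spigot entered without sideways force.

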